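# Reset the hand inflator's pressure limiter and lock it again

## Task

On top of the red hand inflator, loosen the brass lock ring by its blue lever (anticlockwise seen from above) until it is completely free, turn the black knob above it until its yellow pointer points at the green mark on the dial, then push the lever back clockwise to tighten the lock ring snugly, with about 12 N near the lever's end, without overtightening it. Don't force the knob while it is still locked, leave the knob on the mark, let go, and leave the dish, the cups and the green holder where they are.

Things in the scene. Friction and masses are not known exactly. Their poses are not given: they have to be found in the camera images.
- ring: brass lock ring, 48 mm across, 18 mm high, under the knob on the same vertical axis; origin at its centre, 24 mm above the dial. A blue lever, 10 mm wide and 14 mm tall (7 mm above and below the origin's height), sticks out along its own +x to 75 mm from the axis. Anticlockwise from above loosens; it does not rise. Clamped at the start; 0.6 rad frees it for certain, it can go 1.1 rad.
- lever_end (a point): point in the lever, 65 mm from the axis, 10 mm from its end, mid height. Push here sideways to turn the ring: under 2 N while loose; once it bites, roughly 30 N more per radian. 12 N is right (9 to 15 N allowed), 20 N damages it. Stays put when let go. Turning the knob shifts where it bites to somewhere 0.1 to 0.9 rad clockwise of where the ring started; find it by feel.
- knob: the black adjuster knob on the same vertical axis, above the ring; origin on the axis at the top face of the dial. Its grip is an upright bar 36 mm long along its own x, 12 mm thick along its own y, 22 mm tall, from 44 to 66 mm above the origin. Its own +x is the direction in which the yellow pointer points. Turns with about 0.1 N m when the ring is loose; stays where left.
- knob_grip (a point): point on the axis within the knob's bar, 57 mm above the dial (9 mm under the bar's top), axes as the knob's.
- pointer (a point): outer end of the knob's yellow pointer line, 19 mm from the axis, on top of the bar
- mark: the green mark, a flat tab 16 x 7 mm on the white dial; origin on the common vertical axis at dial height (0.5 mm above it), its own +x points from the axis to the tab. It does not move. The knob must be turned 0.6 to 1.55 rad anticlockwise (seen from above) to reach it.
- mark_tip (a point): centre of the green tab, 39 mm from the axis
- collar: steel clamping collar hidden inside the lock ring; the ring presses it on the flange of the knob's spindle. 25 to 52 N on the flange is properly tight.
- inflator: the red hand inflator with the white dial (96 mm across, its top 90 mm above the shelf), screwed to the shelf; origin under its centre at shelf height. Body 100 mm across, a carrying loop reaching 87 mm out on its own +x side, a nozzle 86 mm out on its own -y side, both lower than 75 mm.
- dish: white ceramic dish, 120 mm across, 25 mm high; origin under its centre
- cup0: clear glass cup, 66 mm across, 85 mm high; origin under its centre
- cup1: clear glass cup, 66 mm across, 85 mm high; origin under its centre
- cup2: clear glass cup, 66 mm across, 85 mm high; origin under its centre
- holder: green silicone holder lying on its side, 100 x 60 mm, 56 mm high; origin under its centre

How it is judged (in metres and radians):
On the way, in this order (a step that is already met when the one before it is completed fails the run):
1. the lock ring is loosened: the collar no longer presses on the knob's spindle (contact force between collar and knob below 1 N), for 0.2 s.
2. with the ring loose, the pointer is on the green mark (angle between the x axis of knob and the x axis of mark, either way round below 0.16 rad and horizontal distance between pointer and mark_tip below 0.03 m and contact force between collar and knob below 1 N), for 0.2 s.
At the end, for the whole second after the job is handed in: The knob's pointer is within 9 degrees (0.16 rad) of the green mark, and the retightened lock ring clamps it with 25 to 52 N on the collar (pushed with about 9 to 15 N near the lever's end), everything at rest (angle between the x axis of knob and the x axis of mark, either way round below 0.16 rad and horizontal distance between pointer and mark_tip below 0.03 m and contact force between collar and knob between 25 and 52 N and angular speed of knob below 0.05 rad/s); the robot touches nothing.
It fails at once if the lock ring is overtightened (collar force over 72 N, about 20 N on the lever) (contact force between collar and knob above 72 N).
It fails at once if the knob is forced round while still locked (turned by the fingers faster than 0.15 rad/s with over 15 N on the collar) (angular speed of knob above 0.15 rad/s and contact force between collar and knob above 15 N and contact force between the fingers and knob above 1 N).
It fails at once if the dish, a cup or the holder is pushed more than 20 mm (distance of any of dish, cup0, cup1, cup2, holder from where it was at the start of the episode above 0.02 m).
It also fails if it takes over 58 s, if anything falls off the work surface, if the arm or the gripper's body presses on something with over 40 N, if the wrist force passes 120 N, or if a joint passes its speed limit or range.

## Robot

A 6-joint arm with a two-finger parallel gripper is mounted at the origin on the work surface. World frame = base frame: x ahead of the robot, y to its left, z up, the work surface at z = 0. Lengths are in mm, angles in rad, forces in N, time in s.
With the tool pointing down it reaches from about 275 to 725 mm from the base axis. Payload 5.6 kg.
Tool frame: the origin (TCP) lies at the very end of the fingers, on their centre line; the grasp point (between the pads) lies 19 mm behind it; z points along the fingers, y is the line along which they close (so a half turn about z gives the same grasp; the last joint's range is limited). The gripper opens to 85 mm and grips with 20 to 120 N. Pads are 22 mm wide; open, the fingers measure 114 mm over their backs; the gripper's body (76 mm by 85 mm) begins 54 mm behind the grasp point. The pads swing forward as they close: fully open they stand 13 mm farther back than shut.
Start: joints at [1.574, 0.255, 0.108, 0, -1.424, -0.285], TCP at [152.919, 528.307, 231.283] pointing down, gripper open.
Joint ranges: [-2.95, 2.95], [-1.21, 1.97], [-1.09, 1.5], [-2.87, 1.71], [-2.94, -0.07], [-3.05, 3.05]. Speed limits (rad/s): [2.57, 2.57, 3.14, 3.14, 3.14, 3.14].

## Interface

Orientations are given as a unit quaternion [x, y, z, w].
In Python, from station import env gives the robot as it stands.
- The arm moves only by the tool servo_tool, never from a script. Its argument "motion" is a list of rows, each a list of 3 entries, a list of its own where there are three numbers: the shift along the world's x, y, z in m, then the turn about the world's z in degrees, then the opening, from 0 (shut) to 1 (fully open). A call has 1 to 20 rows; each row shifts and turns the commanded pose from where the row before left it; what a row does not reach is not made up. A row lasts 1/8 s, in which the tool goes at most 62.5 mm and 10.7 degrees, less where a joint would pass 70% of its speed; a pose out of reach is approached as far as the arm can. A call with a gripper value outside its range is refused whole. The fingers move at their own pace and stop on an object; the grip force is fixed at half the most. Time passes only in rows, so rows that do not move let the fingers close. It gives the time, the measured TCP pose, the force, the opening and the grip force at its end, in the units of the state.
- env.get_obs(): the state, without advancing time (a new reading comes with each control period).
- env.snapshot(name): name is "scene" or "top" or "wrist"; returns the picture (384x512x3 uint8, red, green, blue); there is no depth.
- env.camera_info(name): a dict with "fx", "fy", "cx", "cy" (pixels), "eye" and "orientation" of the camera in the world; the wrist camera has in their place "tool_from_camera" (4x4, takes a point from camera to tool coordinates, whose origin is the TCP and whose axes are the flange's). Camera axes: x right, y up, looking along -z (the intrinsics and any distortion apply to the point x, -y, -z); pixel columns grow to the right and rows downward; lengths in mm; the calibration is good to about 2 mm. The wrist camera is an equidistant fisheye: a pixel r from the principal point sees the ray r / f radians off the axis. A picture is of the moment at which its call begins: read the wrist's pose just before it. camera_info takes no time and is no camera call.
- env.sign_off(): hands the job in; it is judged then, once.
The state is a dict: "clock": time; "joint_pos": joint angles; "qd": joint speeds; "joint_torque": joint torques, N m; "tcp_pos": TCP position; "tool_rot": TCP orientation; "ft_force": force on the tool from outside, world axes, zero at the start; "moment": the same for the moment, N m; "opening": finger opening in mm; "grasp_force": force on a finger pad.
Only numpy, scipy, OpenCV 4.12 (cv2) and the standard library are available. Lean on these libraries where they do the work, as an engineer would, in place of code of your own. Each camera call takes 0.05 s, during which the arm holds its last target. There are 200 camera calls.

## Working session

There is one attempt and no reset: what is moved stays moved. The work goes in short steps, Python scripts to look and compute and a tool call to move; the robot and the scene stay as the last step left them, time stands still between calls to the robot, and variables do not carry over. Pictures are saved under pics/ and viewed, at most 10 in all, crops included, and the job is handed in when it is done.

Besides the shell and the picture viewer there is one more tool, called after ">>>" in YAML: its name, and indented under it one key for each argument. servo_tool: Moves the arm, as the interface text tells. Its arguments: {"type":"object","properties":{"motion":{"type":"array"}},"required":["motion"]}

```bash
mkdir -p pics; python3 - <<'E'
from station import env
import cv2
for n in("scene","top","wrist"):
    o=env.get_obs(); cv2.imwrite(f"pics/{n}0.png",env.snapshot(n)[:,:,::-1]); print(n,env.camera_info(n))
print(o)
E
```

```text
scene {'fx': 392.0242428859596, 'fy': 392.0242428859596, 'cx': 260.37333714446754, 'cy': 187.91073510687033, 'eye': array([941.67100487, 557.98204027, 748.51835793]), 'orientation': array([0.12592465, 0.39113033, 0.87004254, 0.27237111])}
top {'fx': 427.3580197049106, 'fy': 427.3580197049106, 'cx': 251.87169103994088, 'cy': 194.86982043432138, 'eye': array([ 491.34912057,   -1.61628544, 1018.09847611]), 'orientation': array([ 0.02556953, -0.02805524, -0.69978811,  0.71334122])}
wrist {'fx': 297.3186396354542, 'fy': 297.3186396354542, 'cx': 254.98098762775754, 'cy': 195.9747548244967, 'tool_from_camera': array([[-7.39425718e-04,  9.57035994e-01,  2.89968206e-01,
         7.29592553e+01],
       [ 9.99999581e-01,  5.51074777e-04,  7.31207791e-04,
         1.35371136e-01],
       [ 5.39998011e-04,  2.89968625e-01, -9.57036000e-01,
        -1.42670084e+02],
       [ 0.00000000e+00,  0.00000000e+00,  0.00000000e+00,
         1.00000000e+00]])}
{'clock': 0.1, 'joint_pos': array([ 1.57361955e+00,  2.55663978e-01,  1.07112211e-01, -3.75919580e-04,
       -1.42391051e+00, -2.84596583e-01]), 'qd': array([-1.61778817e-03, -7.87057740e-04,  2.61256522e-03,  1.96870056e-03,
        1.87466604e-03,  7.88537164e-05]), 'joint_torque': array([-3.04731533e-03, -3.87603951e+01,  2.38477385e+01,  5.37803248e+00,
       -3.77805904e-03, -1.09926660e-06]), 'tcp_pos': array([152.77560314, 527.88607958, 230.49727507]), 'tool_rot': array([ 9.90087631e-01, -1.40448402e-01, -6.47012216e-05,  8.51013548e-04]), 'ft_force': array([1.03116984, 0.23554483, 0.29585683]), 'moment': array([ 0.00234043, -0.02104139, -0.00920694]), 'grasp_force': 0.0, 'opening': 85.0108000631021}
```

View pics/top0.png

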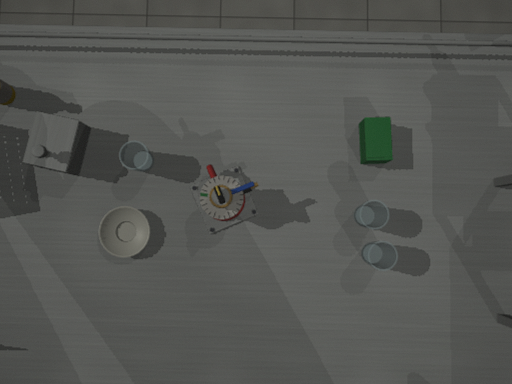

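View pics/scene0.png

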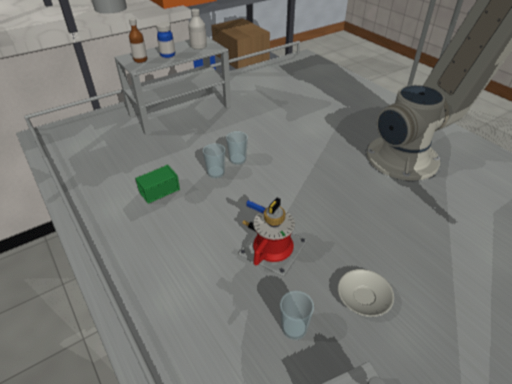

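```bash
cat > h.py <<'E'
import numpy as np,cv2
from scipy.spatial.transform import Rotation as R
from station import env
def ray(n,u,v):
    c=env.camera_info(n); d=np.array([(u-c['cx'])/c['fx'],-(v-c['cy'])/c['fy'],-1]); return np.array(c['eye']),R.from_quat(c['orientation']).apply(d)
def px(n,u,v,z):
    e,d=ray(n,u,v); return e+d*(z-e[2])/d[2]
E
python3 - <<'E'
from h import *
t=cv2.imread("pics/top0.png")[140:250,165:285]; s=cv2.imread("pics/scene0.png")[180:280,225:325]
f=lambda a:cv2.convertScaleAbs(cv2.resize(a,None,fx=5,fy=5,interpolation=cv2.INTER_CUBIC),alpha=1.6)
cv2.imwrite("pics/t1.png",f(t));cv2.imwrite("pics/s1.png",f(s))
for u,v in((220,197),(222,198)):print(px("top",u,v,90))
print(px("scene",273,222,90))
for n,p in dict(dish=(125,231),cup0=(142,160),g=(376,140),c1=(367,215),c2=(374,254)).items():print(n,px("top",*p,0))
E
```

```text
[555.92340625  65.05784101  90.        ]
[553.82652383  60.65392178  90.        ]
[555.99299985  63.49426114  90.        ]
dish [477.04368217 294.66120301   0.        ]
cup0 [647.6177688 260.9412101   0.       ]
g [ 707.46537828 -301.74052865    0.        ]
c1 [ 525.95620367 -279.72325145    0.        ]
c2 [ 433.998108   -296.17989291    0.        ]
```

View pics/t1.png

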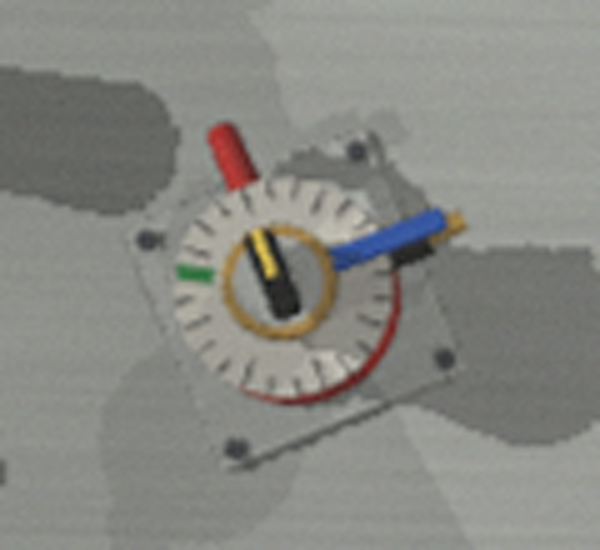

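View pics/s1.png

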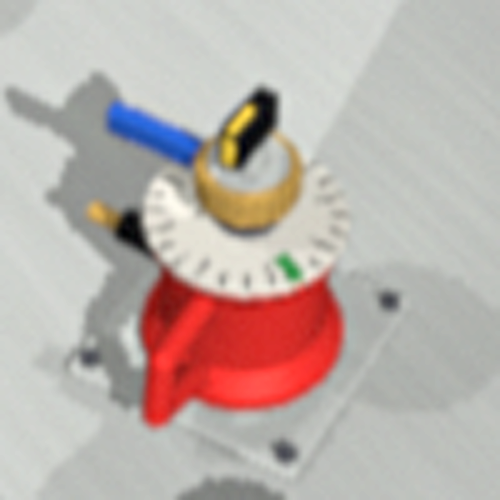

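```bash
python3 - <<'E'
from h import *
def tri(a,b):
    (e,d),(g,f)=ray("top",*a),ray("scene",*b)
    s=np.linalg.lstsq(np.c_[d,-f],g-e,rcond=None)[0]; p,q=e+s[0]*d,g+s[1]*f; return (p+q)/2,np.linalg.norm(p-q)
T=lambda u,v:(165+u/5-.4,140+v/5-.4); S=lambda u,v:(225+u/5-.4,180+v/5-.4)
for a,b in(((287,289),(246,222)),((194,272),(290,267)),((440,217),(112,117)),((258,235),(232,155))):print(tri(T(*a),S(*b)))
c=px("top",*T(287,289),90);print("c",c)
for n,p,z in(("mark",(194,272),90),("ptr",(258,237),156),("bar",(271,275),156),("barend",(289,312),156),("lev",(441,217),121),("levb",(335,260),121)):
    q=px("top",*T(*p),z); d=q-c; print(n,q,np.hypot(*d[:2]),np.degrees(np.arctan2(d[1],d[0])))
E
```

```text
(array([554.47384212,  62.26401409,  81.43940965]), np.float64(3.205104541799709))
(array([560.26241588, 102.45487846,  90.76105549]), np.float64(3.7599841083020675))
(array([584.38447849,  -4.34207167, 112.85132159]), np.float64(2.8905519638967143))
(array([571.72921423,  71.11120788, 142.3536725 ]), np.float64(4.718198447016841))
c [555.13500494  60.6857415   90.        ]
mark [561.77161173 101.3442501   90.        ] 41.19658809965212 80.7294805686469
ptr [571.47965328  68.5092394  156.        ] 18.12055873769094 25.578483946073067
bar [556.14926858  62.8623053  156.        ] 2.4012831384273947 65.01480719525007
barend [541.30286706  55.22120778 156.        ] 14.872429759320237 -158.4429729469261
lev [584.70426684  -5.6031449  121.        ] 72.58483112423201 -65.95994316319744
levb [565.63611646  38.69405058 121.        ] 24.37022389900754 -64.47535681304531
```

>>> servo_tool:
  motion:
    - [[0.031,-0.038,0],-3.6,0.45]
    - [[0.031,-0.038,0],-3.6,0.45]
    - [[0.031,-0.038,0],-3.6,0.45]
    - [[0.031,-0.038,0],-3.6,0.45]
    - [[0.031,-0.038,0],-3.6,0.45]
    - [[0.031,-0.038,0],-3.6,0.45]
    - [[0.031,-0.038,0],-3.6,0.45]
    - [[0.031,-0.038,0],-3.6,0.45]
    - [[0.031,-0.038,0],-3.6,0.45]
    - [[0.031,-0.038,0],-3.6,0.45]
    - [[0.031,-0.038,0],-3.6,0.45]
    - [[0.031,-0.038,0],-3.6,0.45]
    - [[0.031,-0.038,0],-3.6,0.45]
    - [[0.026,-0.032,0],-3.2,0.45]
    - [[0,0,0],0,0.45]
    - [[0,0,0],0,0.45]

```text
clock: 2.15
tcp_pos: [581.6, 2.4, 230.8]
tool_rot: [0.838, -0.546, -0.0, 0.0]
ft_force: [0.0, 0.0, 0.9]
opening: 38.5
grasp_force: 0.0
```

```bash
cat >> h.py <<'E'
def wpx(o,u,v,z):
    c=env.camera_info("wrist"); a=np.array([u-c['cx'],v-c['cy']])/c['fx']; r=np.hypot(*a)
    k=np.sin(r)/r; d=np.array([a[0]*k,-a[1]*k,-np.cos(r)]); M=c['tool_from_camera']; Q=R.from_quat(o['tool_rot'])
    e=o['tcp_pos']+Q.apply(M[:3,3]); d=Q.apply(M[:3,:3]@d); return e+d*(z-e[2])/d[2]
def st():
    o=env.get_obs(); m=R.from_quat(o['tool_rot']).as_matrix()
    print("t",round(o['clock'],2),"tcp",o['tcp_pos'].round(1),"yawx",round(np.degrees(np.arctan2(m[1,0],m[0,0])),1),"F",o['ft_force'].round(2),"M",o['moment'].round(3),"open",round(o['opening'],1),"q",o['joint_pos'].round(2)); return o
def wp(name):
    o=st(); im=env.snapshot("wrist")[:,:,::-1]; cv2.imwrite(f"pics/{name}.png",im); return o,im
E
python3 - <<'E'
from h import *
import pickle
o,im=wp("w1"); pickle.dump(o,open("w1.pkl","wb"))
E
```

```text
t 2.15 tcp [581.6   2.4 230.8] yawx -66.2 F [0.01 0.04 0.92] M [ 0.064  0.056 -0.013] open 38.5 q [ 0.27  0.32  0.2  -0.   -1.45  0.14]
```

View pics/w1.png

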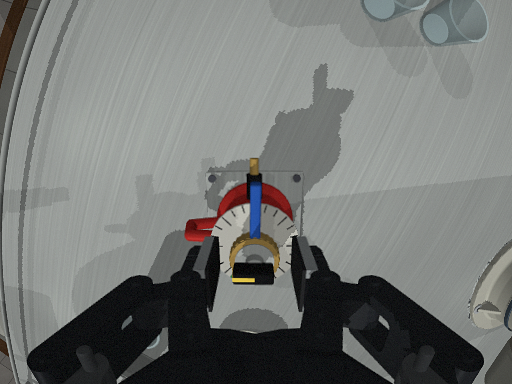

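```bash
python3 - <<'E'
from h import *
import pickle
o=pickle.load(open("w1.pkl","rb"))
a,b=wpx(o,255.5,181,121),wpx(o,254.5,236,121);print(a,b,np.degrees(np.arctan2(*(a-b)[1::-1])))
for p,z in(((253,267),156),((233,281),156),((215,252),90),((298,252),90),((256,240),123),((232,264),123),((279,264),123)):print(p,wpx(o,*p,z))
E
```

```text
[584.73082334  -7.66208741 121.        ] [564.30413644  40.87341126 121.        ] -67.17568437566001
(253, 267) [560.22537026  53.15070397 156.        ]
(233, 281) [570.28830228  73.31327136 156.        ]
(215, 252) [589.75650025  88.78984026  90.        ]
(298, 252) [507.85849925  52.73674551  90.        ]
(256, 240) [561.74221672  43.22588694 123.        ]
(232, 264) [572.44854643  76.33385631 123.        ]
(279, 264) [530.87392661  58.0112161  123.        ]
```

```bash
cat >> h.py <<'E'
C=np.array([555.5,61.5])
def arc(a,b,n,r=65):
    t=np.radians(np.linspace(a,b,n+1)); P=np.c_[np.cos(t),np.sin(t)]*r/1000
    print([[[*[float(x) for x in d.round(4)],0],round((b-a)/n,2)] for d in np.diff(P,axis=0)])
E
python3 - <<'E'
from h import *
arc(-66,-8,10)
E
```

```text
[[[0.0059, 0.003, 0], 5.8], [[0.0055, 0.0036, 0], 5.8], [[0.0051, 0.0041, 0], 5.8], [[0.0047, 0.0046, 0], 5.8], [[0.0042, 0.005, 0], 5.8], [[0.0037, 0.0054, 0], 5.8], [[0.0031, 0.0058, 0], 5.8], [[0.0025, 0.0061, 0], 5.8], [[0.0019, 0.0063, 0], 5.8], [[0.0012, 0.0065, 0], 5.8]]
```

>>> servo_tool:
  motion:
    - [[0,0,-0.05],0,0.45]
    - [[0,0,-0.05],0,0.45]
    - [[0,0,-0.03],0,0.45]
    - [[0,0,0],0,0.45]

```text
clock: 2.7
tcp_pos: [579.8, 2.9, 99.4]
tool_rot: [0.838, -0.545, -0.002, 0.002]
ft_force: [-0.3, 0.8, 0.1]
opening: 38.3
grasp_force: 0.0
```

>>> servo_tool:
  motion:
    - [[0.0059,0.003,0],5.8,0.45]
    - [[0.0055,0.0036,0],5.8,0.45]
    - [[0.0051,0.0041,0],5.8,0.45]
    - [[0.0047,0.0046,0],5.8,0.45]
    - [[0.0042,0.005,0],5.8,0.45]
    - [[0.0037,0.0054,0],5.8,0.45]
    - [[0.0031,0.0058,0],5.8,0.45]
    - [[0.0025,0.0061,0],5.8,0.45]
    - [[0.0019,0.0063,0],5.8,0.45]
    - [[0.0012,0.0065,0],5.8,0.45]
    - [[0,0,0],0,0.45]

```text
clock: 4.08
tcp_pos: [620.6, 53.7, 103.5]
tool_rot: [0.997, -0.071, 0.002, -0.0]
ft_force: [0.4, -0.3, -0.7]
opening: 38.8
grasp_force: 0.0
```

```bash
python3 - <<'E'
from h import *
import pickle
o,im=wp("w2"); pickle.dump(o,open("w2.pkl","wb"))
E
```

```text
t 4.08 tcp [620.6  53.7 103.5] yawx -8.1 F [ 0.42 -0.33 -0.67] M [-0.026  0.027 -0.046] open 38.8 q [ 0.34  0.46  0.08  0.   -1.18  1.09]
```

View pics/w2.png

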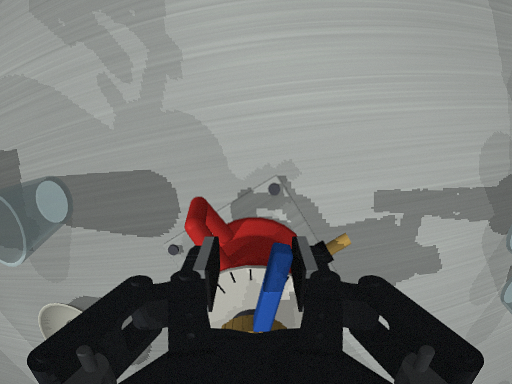

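>>> servo_tool:
  motion:
    - [[-0.001,-0.007,0],0,0.45]
    - [[0,0,0.04],0,0.45]
    - [[0,0,0.04],0,0.45]
    - [[-0.016,0.0045,0],8,0.45]
    - [[-0.016,0.0045,0],8,0.45]
    - [[-0.016,0.0045,0],8,0.45]
    - [[-0.0152,0.0043,0],7.9,0.45]
    - [[0,0,0],0,0.45]
    - [[0,0,0],0,0.45]

```text
clock: 5.25
tcp_pos: [555.9, 63.1, 181.6]
tool_rot: [0.979, 0.204, 0.0, 0.0]
ft_force: [0.8, -0.8, -1.0]
opening: 38.6
grasp_force: 0.0
```

```bash
python3 - <<'E'
from h import *
import pickle
o,im=wp("w3"); pickle.dump(o,open("w3.pkl","wb"))
E
```

```text
t 5.25 tcp [555.9  63.1 181.6] yawx 23.6 F [ 0.82 -0.84 -0.99] M [-0.006 -0.016  0.01 ] open 38.6 q [ 0.39  0.29  0.03  0.   -1.31  1.59]
```

View pics/w3.png

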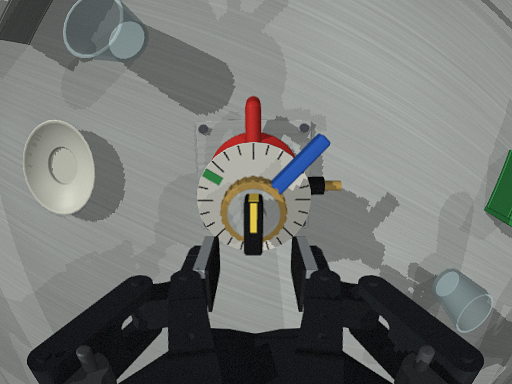

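```bash
python3 - <<'E'
from h import *
import pickle
o=pickle.load(open("w3.pkl","rb"))
A=lambda p:np.degrees(np.arctan2(*(p[:2]-C)[::-1]))
m=wpx(o,213,176,90);print(m,A(m),np.hypot(*(m[:2]-C)))
a,b=wpx(o,324,141,121),wpx(o,281,187,121);print(a,A(a),np.hypot(*(a[:2]-C)),np.degrees(np.arctan2(*(a-b)[1::-1])))
for p in((253.5,195),(253.5,254)):print(wpx(o,*p,156))
l,r=wpx(o,198,196,90),wpx(o,310,196,90);print(l,r)
E
```

```text
[559.5995794  102.70489278  90.        ] 84.31819580700743 41.40832935487187
[622.10573351  40.29127282 121.        ] -17.662616752845302 69.90088586906455 -18.041120390048277
[576.15895152  73.63357435 156.        ]
[540.17813622  58.02684071 156.        ]
[538.68715718 108.15097722  90.        ] [575.96902279  22.60039393  90.        ]
```

>>> servo_tool:
  motion:
    - [[0,-0.001,-0.024],0,0.45]
    - [[0,0,-0.023],0,0.45]
    - [[0,0,0],0,0.3]
    - [[0,0,0],0,0.0]
    - [[0,0,0],0,0.0]
    - [[0,0,0],0,0.0]

```text
clock: 6.05
tcp_pos: [554.7, 63.7, 134.2]
tool_rot: [0.979, 0.205, -0.001, -0.001]
ft_force: [-2.8, 3.6, -3.1]
opening: 11.7
grasp_force: 58.6
```

>>> servo_tool:
  motion:
    - [[0,0,0],4.9,0.0]
    - [[0,0,0],4.9,0.0]
    - [[0,0,0],4.9,0.0]
    - [[0,0,0],4.9,0.0]
    - [[0,0,0],4.9,0.0]
    - [[0,0,0],4.9,0.0]
    - [[0,0,0],4.9,0.0]
    - [[0,0,0],4.9,0.0]
    - [[0,0,0],4.9,0.0]
    - [[0,0,0],4.9,0.0]
    - [[0,0,0],4.9,0.0]
    - [[0,0,0],4.9,0.0]
    - [[0,0,0],0,0.0]
    - [[0,0,0],0,0.0]
    - [[0,0,0],0,0.45]
    - [[0,0,0],0,0.45]
    - [[0,0,0],0,0.45]
    - [[0,0,0.04],0,0.45]
    - [[0,0,0.04],0,0.45]
    - [[0,0,0],0,0.45]

```text
clock: 8.55
tcp_pos: [557.7, 62.5, 218.5]
tool_rot: [0.752, 0.66, 0.004, 0.002]
ft_force: [-0.4, 0.2, -0.8]
opening: 38.7
grasp_force: 0.0
```

```bash
python3 - <<'E'
from h import *
import pickle
o,im=wp("w4"); pickle.dump(o,open("w4.pkl","wb"))
cv2.imwrite("pics/w4c.png",cv2.convertScaleAbs(cv2.resize(im[110:270,170:340],None,fx=3.7,fy=3.7,interpolation=cv2.INTER_CUBIC),alpha=1.3))
E
```

```text
t 8.55 tcp [557.7  62.5 218.5] yawx 82.5 F [-0.4   0.21 -0.76] M [-0.006 -0.027 -0.032] open 38.7 q [ 0.39  0.28  0.1   0.   -1.39  2.62]
```

View pics/w4c.png

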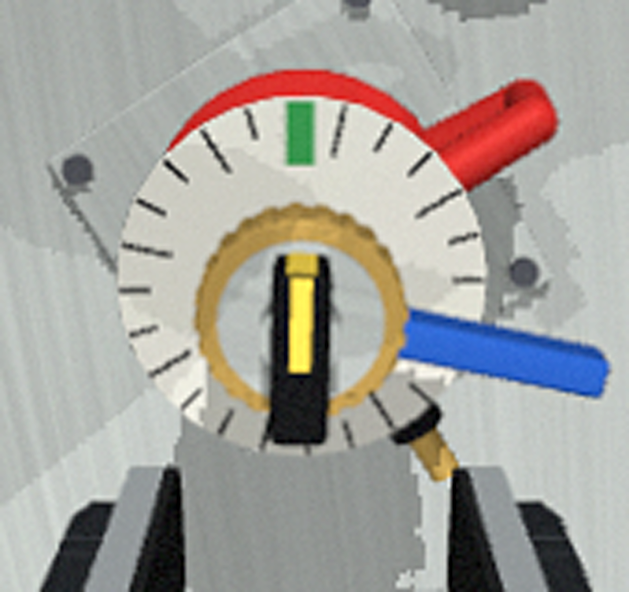

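>>> servo_tool:
  motion:
    - [[0.0055,-0.0018,0],-9.2,0.45]
    - [[0.0055,-0.0018,0],-9.2,0.45]
    - [[0.0055,-0.0018,0],-9.2,0.45]
    - [[0.0055,-0.0018,0],-9.2,0.45]
    - [[0.0055,-0.0018,0],-9.2,0.45]
    - [[0.0055,-0.0018,0],-9.2,0.45]
    - [[0.0055,-0.0018,0],-9.2,0.45]
    - [[0.0055,-0.0018,0],-9.2,0.45]
    - [[0.0055,-0.0018,0],-9.2,0.45]
    - [[0.0055,-0.0018,0],-9.2,0.45]
    - [[0.0065,-0.002,0],-9.5,0.45]
    - [[0,0,-0.03],0,0.45]
    - [[0,0,-0.03],0,0.45]
    - [[0,0,0],0,0.45]

```text
clock: 10.35
tcp_pos: [614.9, 42.0, 150.9]
tool_rot: [0.986, -0.165, -0.003, 0.001]
ft_force: [-0.3, 0.1, 0.7]
opening: 38.5
grasp_force: 0.0
```

```bash
python3 - <<'E'
from h import *
import pickle
o,im=wp("w5"); pickle.dump(o,open("w5.pkl","wb"))
arc(-19,-79,12); arc(-79,-139,20)
E
```

```text
t 10.35 tcp [614.9  42.  150.9] yawx -19.0 F [-0.34  0.07  0.65] M [ 0.021 -0.022  0.006] open 38.5 q [ 0.32  0.42  0.15 -0.   -1.3   0.92]
[[[-0.0021, -0.0053, 0], -5.0], [[-0.0025, -0.0051, 0], -5.0], [[-0.003, -0.0048, 0], -5.0], [[-0.0034, -0.0046, 0], -5.0], [[-0.0038, -0.0042, 0], -5.0], [[-0.0041, -0.0039, 0], -5.0], [[-0.0044, -0.0035, 0], -5.0], [[-0.0047, -0.0031, 0], -5.0], [[-0.005, -0.0027, 0], -5.0], [[-0.0052, -0.0023, 0], -5.0], [[-0.0054, -0.0018, 0], -5.0], [[-0.0055, -0.0013, 0], -5.0]]
[[[-0.0034, -0.0006, 0], -3.0], [[-0.0034, -0.0004, 0], -3.0], [[-0.0034, -0.0002, 0], -3.0], [[-0.0034, -0.0, 0], -3.0], [[-0.0034, 0.0001, 0], -3.0], [[-0.0034, 0.0003, 0], -3.0], [[-0.0034, 0.0005, 0], -3.0], [[-0.0033, 0.0007, 0], -3.0], [[-0.0033, 0.0009, 0], -3.0], [[-0.0032, 0.001, 0], -3.0], [[-0.0032, 0.0012, 0], -3.0], [[-0.0031, 0.0014, 0], -3.0], [[-0.003, 0.0015, 0], -3.0], [[-0.003, 0.0017, 0], -3.0], [[-0.0029, 0.0018, 0], -3.0], [[-0.0028, 0.002, 0], -3.0], [[-0.0027, 0.0021, 0], -3.0], [[-0.0025, 0.0023, 0], -3.0], [[-0.0024, 0.0024, 0], -3.0], [[-0.0023, 0.0025, 0], -3.0]]
```

View pics/w5.png

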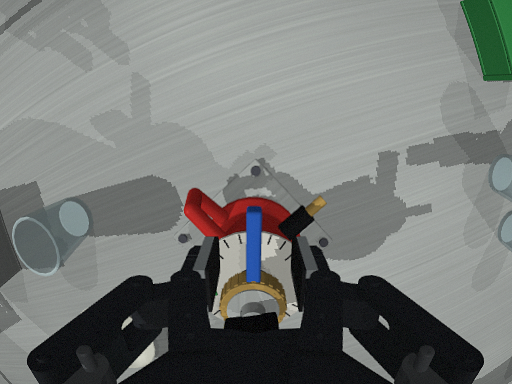

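>>> servo_tool:
  motion:
    - [[0,0,-0.03],0,0.45]
    - [[0,0,-0.02],0,0.45]
    - [[-0.0021,-0.0053,0],-5,0.45]
    - [[-0.0025,-0.0051,0],-5,0.45]
    - [[-0.003,-0.0048,0],-5,0.45]
    - [[-0.0034,-0.0046,0],-5,0.45]
    - [[-0.0038,-0.0042,0],-5,0.45]
    - [[-0.0041,-0.0039,0],-5,0.45]
    - [[-0.0044,-0.0035,0],-5,0.45]
    - [[-0.0047,-0.0031,0],-5,0.45]
    - [[-0.005,-0.0027,0],-5,0.45]
    - [[-0.0052,-0.0023,0],-5,0.45]
    - [[-0.0054,-0.0018,0],-5,0.45]
    - [[-0.0055,-0.0013,0],-5,0.45]
    - [[0,0,0],0,0.45]
    - [[0,0,0],0,0.45]

```text
clock: 12.4
tcp_pos: [568.6, -0.0, 105.2]
tool_rot: [0.772, -0.635, 0.001, -0.001]
ft_force: [-0.4, 0.3, 0.5]
opening: 38.5
grasp_force: 0.0
```

```bash
cat >> h.py <<'E'
def ten():
    o=st(); p=(o['tcp_pos'][:2]-C); r=np.hypot(*p); t=np.arctan2(p[1],p[0])
    print("r",round(r,1),"ang",round(np.degrees(t),1),"push resisting",round(float(o['ft_force'][:2]@[-np.sin(t),np.cos(t)]),2),"radial",round(float(o['ft_force'][:2]@p/r),2))
E
python3 -c "
from h import *
ten()"
```

```text
t 12.4 tcp [568.6  -0.  105.2] yawx -78.8 F [-0.36  0.31  0.54] M [-0.008  0.014  0.012] open 38.5 q [ 0.28  0.36 -0.07  0.   -1.14 -0.08]
r 62.9 ang -78.0 push resisting -0.28 radial -0.38
```

>>> servo_tool:
  motion:
    - [[-0.0034,-0.0016,-0.004],-3,0.45]
    - [[-0.0034,-0.0014,0],-3,0.45]
    - [[-0.0034,-0.0002,0],-3,0.45]
    - [[-0.0034,0,0],-3,0.45]
    - [[0,0,0],0,0.45]
    - [[0,0,0],0,0.45]

```text
clock: 13.15
tcp_pos: [554.5, -3.3, 100.4]
tool_rot: [-0.702, 0.712, -0.0, 0.0]
ft_force: [-0.0, -0.7, -0.6]
opening: 38.0
grasp_force: 0.1
```

```bash
python3 -c "
from h import *
ten()"
```

```text
t 13.15 tcp [554.5  -3.3 100.4] yawx -90.9 F [-0.04 -0.73 -0.57] M [-0.021 -0.059  0.013] open 38.0 q [ 0.28  0.34 -0.12  0.   -1.11 -0.29]
r 64.8 ang -90.8 push resisting -0.03 radial 0.73
```

>>> servo_tool:
  motion:
    - [[-0.0034,0.0001,0],-3,0.45]
    - [[-0.0034,0.0003,0],-3,0.45]
    - [[-0.0034,0.0005,0],-3,0.45]
    - [[-0.0033,0.0007,0],-3,0.45]
    - [[0,0,0],0,0.45]
    - [[0,0,0],0,0.45]

```text
clock: 13.9
tcp_pos: [540.9, -1.7, 100.3]
tool_rot: [-0.623, 0.782, 0.0, -0.0]
ft_force: [0.2, -0.7, -0.2]
opening: 38.5
grasp_force: 0.0
```

```bash
python3 -c "
from h import *
ten()"
```

```text
t 13.9 tcp [540.9  -1.7 100.3] yawx -102.9 F [ 0.24 -0.74 -0.19] M [0.054 0.027 0.029] open 38.5 q [ 0.29  0.31 -0.15  0.   -1.1  -0.51]
r 64.9 ang -103.0 push resisting 0.4 radial 0.67
```

>>> servo_tool:
  motion:
    - [[-0.0033,0.0009,0],-3,0.45]
    - [[-0.0032,0.001,0],-3,0.45]
    - [[-0.0032,0.0012,0],-3,0.45]
    - [[-0.0031,0.0014,0],-3,0.45]
    - [[0,0,0],0,0.45]
    - [[0,0,0],0,0.45]

```text
clock: 14.65
tcp_pos: [528.8, 2.6, 100.5]
tool_rot: [-0.538, 0.843, -0.0, 0.0]
ft_force: [4.7, -2.3, -1.5]
opening: 38.3
grasp_force: 2.4
```

```bash
python3 -c "
from h import *
ten(); wp('w6')"
```

```text
t 14.65 tcp [528.8   2.6 100.5] yawx -114.9 F [ 4.72 -2.31 -1.46] M [-0.786 -1.455  0.037] open 38.3 q [ 0.3   0.29 -0.19  0.   -1.09 -0.74]
r 64.7 ang -114.4 push resisting 5.25 radial 0.15
t 14.65 tcp [528.8   2.6 100.5] yawx -114.9 F [ 4.72 -2.31 -1.46] M [-0.786 -1.455  0.037] open 38.3 q [ 0.3   0.29 -0.19  0.   -1.09 -0.74]
```

>>> servo_tool:
  motion:
    - [[-0.003,0.0015,0],-3,0.45]
    - [[-0.003,0.0017,0],-3,0.45]
    - [[-0.0029,0.0018,0],-3,0.45]
    - [[0,0,0],0,0.45]
    - [[0,0,0],0,0.45]

```text
clock: 15.32
tcp_pos: [519.7, 7.4, 100.5]
tool_rot: [-0.47, 0.882, -0.001, 0.0]
ft_force: [4.5, -3.9, -1.3]
opening: 38.5
grasp_force: 2.7
```

```bash
python3 -c "
from h import *
ten()"
```

```text
t 15.32 tcp [519.7   7.4 100.5] yawx -123.9 F [ 4.46 -3.91 -1.32] M [-1.003 -1.452  0.021] open 38.5 q [ 0.32  0.27 -0.21  0.   -1.08 -0.91]
r 64.9 ang -123.5 push resisting 5.87 radial 0.8
```

>>> servo_tool:
  motion:
    - [[-0.0028,0.002,0],-3,0.45]
    - [[-0.0027,0.0021,0],-3,0.45]
    - [[0,0,0],0,0.45]
    - [[0,0,0],0,0.45]
    - [[0,0,0],0,0.45]

```text
clock: 15.95
tcp_pos: [514.4, 11.3, 100.6]
tool_rot: [-0.424, 0.906, -0.001, 0.0]
ft_force: [4.9, -5.4, -1.8]
opening: 38.5
grasp_force: 3.4
```

```bash
python3 -c "
from h import *
ten()"
```

```text
t 15.95 tcp [514.4  11.3 100.6] yawx -129.9 F [ 4.95 -5.37 -1.77] M [-1.462 -1.769  0.049] open 38.5 q [ 0.33  0.27 -0.22  0.   -1.08 -1.02]
r 64.9 ang -129.3 push resisting 7.23 radial 1.02
```

```bash
python3 -c "
from h import *
arc(-130,-166,12)"
```

```text
[[[-0.0025, 0.0023, 0], -3.0], [[-0.0024, 0.0024, 0], -3.0], [[-0.0023, 0.0025, 0], -3.0], [[-0.0022, 0.0026, 0], -3.0], [[-0.002, 0.0027, 0], -3.0], [[-0.0019, 0.0028, 0], -3.0], [[-0.0017, 0.0029, 0], -3.0], [[-0.0016, 0.003, 0], -3.0], [[-0.0014, 0.0031, 0], -3.0], [[-0.0012, 0.0032, 0], -3.0], [[-0.0011, 0.0032, 0], -3.0], [[-0.0009, 0.0033, 0], -3.0]]
```

>>> servo_tool:
  motion:
    - [[-0.0025,0.0023,0],-3,0.45]
    - [[-0.0024,0.0024,0],-3,0.45]
    - [[0,0,0],0,0.45]
    - [[0,0,0],0,0.45]
    - [[0,0,0],0,0.45]

```text
clock: 16.58
tcp_pos: [509.8, 15.5, 100.7]
tool_rot: [-0.376, 0.927, -0.001, 0.0]
ft_force: [6.9, -6.5, -2.8]
opening: 38.2
grasp_force: 4.6
```

```bash
python3 -c "
from h import *
ten(); import cv2
o,im=wp('w7'); cv2.imwrite('pics/w7c.png',cv2.convertScaleAbs(im,alpha=1.4))"
```

```text
t 16.57 tcp [509.8  15.5 100.7] yawx -135.9 F [ 6.89 -6.53 -2.85] M [-2.121 -2.241  0.009] open 38.2 q [ 0.34  0.26 -0.24  0.   -1.08 -1.14]
r 64.8 ang -134.8 push resisting 9.49 radial -0.22
t 16.57 tcp [509.8  15.5 100.7] yawx -135.9 F [ 6.89 -6.53 -2.85] M [-2.121 -2.241  0.009] open 38.2 q [ 0.34  0.26 -0.24  0.   -1.08 -1.14]
```

>>> servo_tool:
  motion:
    - [[-0.0019,0.0021,0],-2.5,0.45]
    - [[-0.0018,0.0022,0],-2.5,0.45]
    - [[0,0,0],0,0.45]
    - [[0,0,0],0,0.45]
    - [[0,0,0],0,0.45]

```text
clock: 17.25
tcp_pos: [506.0, 19.5, 100.7]
tool_rot: [-0.335, 0.942, -0.001, 0.0]
ft_force: [6.2, -7.7, -2.8]
opening: 38.4
grasp_force: 4.8
```

```bash
python3 -c "
from h import *
ten()"
```

```text
t 17.25 tcp [506.   19.5 100.7] yawx -140.9 F [ 6.21 -7.65 -2.85] M [-2.493 -2.159  0.019] open 38.4 q [ 0.35  0.25 -0.25  0.   -1.08 -1.24]
r 65.0 ang -139.7 push resisting 9.85 radial 0.21
```

>>> servo_tool:
  motion:
    - [[-0.0014,0.0018,0],-2,0.45]
    - [[-0.0013,0.0019,0],-2,0.45]
    - [[0,0,0],0,0.45]
    - [[0,0,0],0,0.45]
    - [[0,0,0],0,0.45]

```text
clock: 17.88
tcp_pos: [503.4, 22.8, 100.7]
tool_rot: [-0.302, 0.953, -0.002, 0.0]
ft_force: [7.2, -8.7, -2.8]
opening: 38.6
grasp_force: 5.6
```

```bash
python3 -c "
from h import *
ten()"
```

```text
t 17.88 tcp [503.4  22.8 100.7] yawx -144.9 F [ 7.25 -8.73 -2.84] M [-3.007 -2.328  0.039] open 38.6 q [ 0.36  0.25 -0.25  0.   -1.07 -1.32]
r 64.9 ang -143.4 push resisting 11.33 radial -0.62
```

>>> servo_tool:
  motion:
    - [[0.002,-0.0028,0],2,0.45]
    - [[0.002,-0.0028,0],2,0.45]
    - [[0.001,-0.0014,0],2,0.45]
    - [[0,0,0],0,0.55]
    - [[0,0,0],0,0.55]
    - [[0,0,0.04],0,0.55]
    - [[0,0,0.04],0,0.55]
    - [[0,0,0.04],0,0.55]
    - [[0,0,0],0,0.55]

```text
clock: 19.0
tcp_pos: [508.9, 18.0, 223.8]
tool_rot: [-0.351, 0.936, -0.0, 0.003]
ft_force: [0.6, 0.7, -0.7]
opening: 46.9
grasp_force: 0.0
```

```bash
python3 - <<'E'
from h import *
ten()
cv2.imwrite("pics/w8.png",env.snapshot("wrist")[:,:,::-1])
im=env.snapshot("top")[:,:,::-1]; w=cv2.imread("pics/w8.png")
f=lambda a,k:cv2.convertScaleAbs(cv2.resize(a,None,fx=k,fy=k,interpolation=cv2.INTER_CUBIC),alpha=1.4)
a=f(im[150:250,170:280],3.5); b=f(w[130:350,140:380],1.6)
h=max(len(a),len(b)); p=lambda x:cv2.copyMakeBorder(x,0,h-len(x),0,0,0)
cv2.imwrite("pics/fin.png",np.hstack([p(a),p(b)]))
E
```

```text
t 19.0 tcp [508.9  18.  223.8] yawx -138.9 F [ 0.63  0.74 -0.66] M [-0.035  0.029 -0.006] open 46.9 q [ 0.34  0.17 -0.02  0.   -1.37 -1.2 ]
r 63.7 ang -137.0 push resisting -0.11 radial -0.96
```

View pics/fin.png

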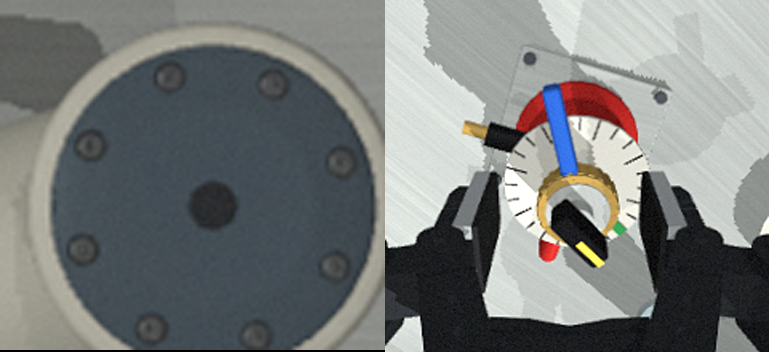

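```bash
python3 - <<'E'
from h import *
o=env.get_obs()
P=lambda x,y,z:wpx(o,140+(x-385)/1.6,130+y/1.6,z)
ang=lambda d:np.degrees(np.arctan2(d[1],d[0]))
a,b=P(565,208,156),P(598,257,156); print("bar",ang(b-a),a,b)
y1,y2=P(578,245,156),P(602,265,156); print("yellow",ang(y2-y1),y2,np.hypot(*(y2[:2]-C)))
m=P(620,228,90); print("mark",m,ang(m-np.r_[C,90]))
e,f=P(553,88,121),P(573,174,121); print("lever",ang(e-f),e)
d=[P(505,185,90),P(647,185,90)];print("dial",d)
# segment yellow and green in raw
w=cv2.imread("pics/w8.png"); h=cv2.cvtColor(w,cv2.COLOR_BGR2HSV)
for n,lo,hi,z in(("yel",(22,120,80),(35,255,255),156),("grn",(50,100,40),(80,255,255),90)):
    k=cv2.inRange(h,lo,hi); k[:230]=0; k[300:]=0;k[:,:225]=0;k[:,310:]=0
    v,u=np.nonzero(k); q=np.array([wpx(o,x,y,z)[:2] for x,y in zip(u,v)]); s=np.linalg.svd(q-q.mean(0))[2][0]
    print(n,len(u),u.mean(),v.mean(),q.mean(0),ang(q.mean(0)-C),"axis",ang(s))
E
```

```text
bar 70.82083856293973 [538.78531665  43.96340535 156.        ] [550.12075989  76.55252345 156.        ]
yellow 85.39363312447428 [552.63612797  81.7594377  156.        ] 20.46085479829036
mark [554.93376648 105.90110746  90.        ] 90.73063565822159
lever -126.90061035413414 [503.80416866   5.05854768 121.        ]
dial [array([579.83459553,  27.90855246,  90.        ]), array([520.09037013,  96.93411595,  90.        ])]
yel 107 267.5233644859813 287.68224299065423 [550.95263838  71.02019114] 115.5316809853425 axis -109.35465403043956
grn 40 286.075 272.4 [555.40028537 105.1593907 ] 90.13085885189392 axis 66.87718795085445
```

```bash
python3 -c "
from h import *
arc(-127,-67,12)"
```

```text
[[[0.0047, -0.0032, 0], 5.0], [[0.0049, -0.0028, 0], 5.0], [[0.0052, -0.0024, 0], 5.0], [[0.0053, -0.0019, 0], 5.0], [[0.0055, -0.0014, 0], 5.0], [[0.0056, -0.0009, 0], 5.0], [[0.0057, -0.0004, 0], 5.0], [[0.0057, 0.0, 0], 5.0], [[0.0056, 0.0005, 0], 5.0], [[0.0056, 0.001, 0], 5.0], [[0.0055, 0.0015, 0], 5.0], [[0.0053, 0.002, 0], 5.0]]
```

>>> servo_tool:
  motion:
    - [[0.0038,-0.0042,0],6,0.5]
    - [[0.0037,-0.0042,0],6,0.5]
    - [[0,0,0],0,0.5]
    - [[0,0,0],0,0.5]

```text
clock: 19.6
tcp_pos: [514.3, 9.3, 219.5]
tool_rot: [-0.446, 0.895, 0.0, -0.001]
ft_force: [-0.0, 0.4, -0.5]
opening: 42.6
grasp_force: 0.0
```

```bash
python3 - <<'E'
from h import *
ten(); o=env.get_obs(); w=env.snapshot("wrist")[:,:,::-1]; h=cv2.cvtColor(w,cv2.COLOR_BGR2HSV)
k=cv2.inRange(h,(105,120,50),(125,255,255)); k[:150]=0;k[300:]=0;k[:,:200]=0;k[:,310:]=0
v,u=np.nonzero(k); q=np.array([wpx(o,x,y,121)[:2] for x,y in zip(u,v)]); s=np.linalg.svd(q-q.mean(0))[2][0]
T=R.from_quat(o['tool_rot']).inv().apply(np.c_[q,np.full(len(q),121)]-o['tcp_pos'])
print(len(u),q.mean(0),np.degrees(np.arctan2(s[1],s[0])),"tool y",T[:,1].min(),T[:,1].max(),"x",T[:,0].min(),T[:,0].max())
E
```

```text
t 19.6 tcp [514.3   9.3 219.5] yawx -127.1 F [-0.02  0.38 -0.45] M [0.025 0.012 0.024] open 42.6 q [ 0.32  0.19 -0.01 -0.   -1.38 -0.97]
r 66.5 ang -128.2 push resisting -0.25 radial -0.29
597 [522.83603858  22.98126599] 52.50935677316782 tool y -3.447878889418516 5.9901253443212585 x -44.00276629227233 9.041647815828366
```

>>> servo_tool:
  motion:
    - [[0,0,-0.05],0,0.45]
    - [[0,0,-0.05],0,0.45]
    - [[0,0,-0.02],0,0.45]
    - [[0.0047,-0.0032,0],5,0.45]
    - [[0.0049,-0.0028,0],5,0.45]
    - [[0.0052,-0.0024,0],5,0.45]
    - [[0.0053,-0.0019,0],5,0.45]
    - [[0.0055,-0.0014,0],5,0.45]
    - [[0.0056,-0.0009,0],5,0.45]
    - [[0.0057,-0.0004,0],5,0.45]
    - [[0.0057,0,0],5,0.45]
    - [[0.0056,0.0005,0],5,0.45]
    - [[0.0056,0.001,0],5,0.45]
    - [[0.0055,0.0015,0],5,0.45]
    - [[0.0053,0.002,0],5,0.45]
    - [[0.005,0.0025,0],5,0.45]
    - [[0,0,0],0,0.45]
    - [[-0.008,-0.0035,0],0,0.45]
    - [[0,0,0.05],0,0.45]
    - [[0,0,0.05],0,0.45]

```text
clock: 22.15
tcp_pos: [575.3, -0.1, 201.3]
tool_rot: [0.857, -0.515, -0.0, 0.0]
ft_force: [1.0, -0.2, 0.6]
opening: 38.3
grasp_force: 0.0
```

```bash
cat >> h.py <<'E'
def pca(k,o,z):
    v,u=np.nonzero(k); q=np.array([wpx(o,x,y,z)[:2] for x,y in zip(u,v)]); s=np.linalg.svd(q-q.mean(0))[2][0]
    return len(u),q.mean(0).round(1),round(float(np.degrees(np.arctan2(s[1],s[0]))%180),1),(round(u.mean(),1),round(v.mean(),1))
def seg(w,o,box):
    h=cv2.cvtColor(w,cv2.COLOR_BGR2HSV); out={}
    for n,lo,hi,z in(("yel",(22,120,80),(35,255,255),156),("grn",(50,100,40),(80,255,255),90),("blu",(105,120,50),(125,255,255),121)):
        k=cv2.inRange(h,lo,hi); m=np.zeros_like(k); m[box[0]:box[1],box[2]:box[3]]=255; k&=m
        if k.any(): print(n,pca(k,o,z))
E
python3 - <<'E'
from h import *
import pickle
ten(); o=env.get_obs(); seg(env.snapshot("wrist")[:,:,::-1],o,(120,300,190,320))
print("w4 ref"); seg(cv2.imread("pics/w4.png"),pickle.load(open("w4.pkl","rb")),(110,270,170,340))
print("w3"); seg(cv2.imread("pics/w3.png"),pickle.load(open("w3.pkl","rb")),(110,270,170,340))
E
```

```text
t 22.15 tcp [ 5.753e+02 -1.000e-01  2.013e+02] yawx -62.0 F [ 0.98 -0.17  0.56] M [ 0.028 -0.176  0.013] open 38.3 q [ 0.27  0.32  0.12 -0.   -1.37  0.22]
r 64.7 ang -72.2 push resisting 0.88 radial 0.46
yel (9, array([557.1,  51.5]), 86.6, (np.float64(243.7), np.float64(284.7)))
grn (17, array([559.2, 109.8]), 147.4, (np.float64(218.1), np.float64(289.6)))
blu (755, array([568.2,  14.3]), 105.5, (np.float64(253.6), np.float64(221.2)))
w4 ref
yel (233, array([557.7,  75.7]), 84.5, (np.float64(251.0), np.float64(193.5)))
grn (106, array([560.7, 102.2]), 81.3, (np.float64(250.8), np.float64(145.4)))
blu (712, array([601.8,  48.8]), 159.6, (np.float64(305.9), np.float64(205.3)))
w3
yel (313, array([567.2,  68.1]), 16.0, (np.float64(253.7), np.float64(211.6)))
grn (149, array([559.6, 102.2]), 81.2, (np.float64(212.0), np.float64(176.4)))Traceback (most recent call last):
  File "<stdin>", line 5, in <module>
  File "h.py", line 31, in seg
    if k.any(): print(n,pca(k,o,z))
                        ~~~^^^^^^^
  File "h.py", line 25, in pca
    v,u=np.nonzero(k); q=np.array([wpx(o,x,y,z)[:2] for x,y in zip(u,v)]); s=np.linalg.svd(q-q.mean(0))[2][0]
                                   ~~~^^^^^^^^^
  File "h.py", line 9, in wpx
    c=env.camera_info("wrist"); a=np.array([u-c['cx'],v-c['cy']])/c['fx']; r=np.hypot(*a)
ValueError: time passes only in moves, steps and waits
```

>>> servo_tool:
  motion:
    - [[-0.0015,0.0047,0],10.2,0.45]
    - [[-0.0015,0.0047,0],10.2,0.45]
    - [[-0.0015,0.0047,0],10.2,0.45]
    - [[-0.0015,0.0047,0],10.2,0.45]
    - [[-0.0015,0.0047,0],10.2,0.45]
    - [[-0.0015,0.0047,0],10.2,0.45]
    - [[-0.0015,0.0047,0],10.2,0.45]
    - [[-0.0015,0.0047,0],10.2,0.45]
    - [[-0.0015,0.0047,0],10.2,0.45]
    - [[-0.0015,0.0047,0],10.2,0.45]
    - [[-0.0015,0.0047,0],10.2,0.45]
    - [[-0.0015,0.0047,0],10.2,0.45]
    - [[-0.0018,0.0051,0],10.6,0.45]
    - [[0,0,0],0,0.45]
    - [[0,0,0],0,0.45]

```text
clock: 24.08
tcp_pos: [556.4, 61.5, 200.3]
tool_rot: [0.815, 0.579, 0.0, 0.0]
ft_force: [0.2, -0.2, 0.6]
opening: 38.3
grasp_force: 0.0
```

```bash
python3 - <<'E'
from h import *
o=st(); w=env.snapshot("wrist")[:,:,::-1].copy(); cv2.imwrite("pics/w9.png",w); seg(w,o,(110,270,170,340))
k=cv2.inRange(cv2.cvtColor(w,cv2.COLOR_BGR2HSV),(22,120,80),(35,255,255)); k[:150]=0;k[270:]=0;k[:,:200]=0;k[:,310:]=0
for r in range(160,270,6):
    u=np.nonzero(k[r])[0]
    if len(u):print(r,u.min(),u.max(),end="; ")
E
```

```text
t 24.07 tcp [556.4  61.5 200.3] yawx 70.8 F [ 0.18 -0.21  0.63] M [-0.012 -0.031  0.003] open 38.3 q [ 0.39  0.29  0.07 -0.   -1.36  2.42]
yel (273, array([556.3,  76.7]), 81.8, (np.float64(248.7), np.float64(200.0)))
grn (133, array([559.1, 103.1]), 84.1, (np.float64(243.1), np.float64(148.0)))
blu (460, array([565.2,  25.5]), 100.1, (np.float64(280.6), np.float64(239.6)))
184 244 251; 190 242 248; 196 244 251; 202 245 252; 208 247 253; 214 248 254;
```

```bash
python3 - <<'E'
from h import *
o=env.get_obs()
w=env.snapshot("wrist")[:,:,::-1].copy()
h=cv2.cvtColor(w,cv2.COLOR_BGR2HSV); k=cv2.inRange(h,(22,120,80),(35,255,255)); k[:190]=0;k[270:]=0;k[:,:200]=0;k[:,310:]=0
print(pca(k,o,156))
# black bar
b=cv2.inRange(h,(0,0,0),(180,255,45)); b|=k; b[:191]=0;b[262:]=0;b[:,:225]=0;b[:,285:]=0
n,l,s,c=cv2.connectedComponentsWithStats(b); i=1+s[1:,4].argmax(); print(s[i],c[i],pca((l==i).astype('uint8'),o,156))
for r in range(191,262,7):
    u=np.nonzero(l[r]==i)[0]
    if len(u):print(r,u.min(),u.max(),end="; ")
E
```

```text
(214, array([555.7,  73.9]), 95.1, (np.float64(249.3), np.float64(204.2)))
[239 191  26  49 840] [251.95119048 214.14166667] (840, array([555. ,  66.6]), 81.7, (np.float64(252.0), np.float64(214.1)))
191 240 256; 198 240 257; 205 241 259; 212 243 260; 219 244 262; 226 246 263; 233 248 263;
```

>>> servo_tool:
  motion:
    - [[0,0,-0.02],5.5,0.45]
    - [[0,0,-0.02],5.5,0.45]
    - [[0,0,-0.023],0,0.45]
    - [[0,0,0],0,0.3]
    - [[0,0,0],0,0]
    - [[0,0,0],0,0]
    - [[0,0,0],0,0]
    - [[0,0,0],3.7,0]
    - [[0,0,0],3.7,0]
    - [[0,0,0],3.6,0]
    - [[0,0,0],0,0]
    - [[0,0,0],0,0]
    - [[0,0,0],0,0.45]
    - [[0,0,0],0,0.45]
    - [[0,0,0],0,0.45]
    - [[0,0,0.03],0,0.45]
    - [[0,0,0.035],0,0.45]
    - [[0,0,0],0,0.45]

```text
clock: 26.42
tcp_pos: [558.6, 62.0, 205.8]
tool_rot: [0.688, 0.726, 0.003, 0.002]
ft_force: [-0.1, 0.2, -0.9]
opening: 38.5
grasp_force: 0.0
```

```bash
cat >> h.py <<'E'
def bar(o,w):
    h=cv2.cvtColor(w,cv2.COLOR_BGR2HSV); k=cv2.inRange(h,(22,120,80),(35,255,255)); b=cv2.inRange(h,(0,0,0),(180,255,45))|k
    b[:191]=0;b[262:]=0;b[:,:225]=0;b[:,285:]=0
    n,l,s,c=cv2.connectedComponentsWithStats(b); i=1+s[1:,4].argmax(); print("bar",s[i],pca((l==i).astype('uint8'),o,156))
E
python3 - <<'E'
from h import *
o=st(); w=env.snapshot("wrist")[:,:,::-1].copy(); cv2.imwrite("pics/w10.png",w); seg(w,o,(110,270,170,340)); bar(o,w)
arc(-75,-115,8)
E
```

```text
t 26.43 tcp [558.6  62.  205.8] yawx 93.1 F [-0.12  0.19 -0.9 ] M [-0.01   0.02  -0.043] open 38.5 q [ 0.39  0.28  0.08  0.   -1.36  2.8 ]
yel (262, array([553.6,  76.9]), 95.4, (np.float64(249.7), np.float64(197.0)))
grn (125, array([559.2, 103.2]), 83.2, (np.float64(258.3), np.float64(146.5)))
blu (461, array([566.7,  19.8]), 102.8, (np.float64(262.3), np.float64(249.4)))
bar [241 191  18  45 707] (707, array([554. ,  65.4]), 92.9, (np.float64(249.5), np.float64(212.9)))
[[[-0.0055, -0.0012, 0], -5.0], [[-0.0056, -0.0007, 0], -5.0], [[-0.0057, -0.0002, 0], -5.0], [[-0.0057, 0.0002, 0], -5.0], [[-0.0056, 0.0007, 0], -5.0], [[-0.0055, 0.0012, 0], -5.0], [[-0.0054, 0.0017, 0], -5.0], [[-0.0052, 0.0022, 0], -5.0]]
```

>>> servo_tool:
  motion:
    - [[0.001,-0.0037,0],-9.9,0.45]
    - [[0.001,-0.0037,0],-9.9,0.45]
    - [[0.001,-0.0037,0],-9.9,0.45]
    - [[0.001,-0.0037,0],-9.9,0.45]
    - [[0.001,-0.0037,0],-9.9,0.45]
    - [[0.001,-0.0037,0],-9.9,0.45]
    - [[0.001,-0.0037,0],-9.9,0.45]
    - [[0.001,-0.0037,0],-9.9,0.45]
    - [[0.001,-0.0037,0],-9.9,0.45]
    - [[0.001,-0.0037,0],-9.9,0.45]
    - [[0.001,-0.0037,0],-9.9,0.45]
    - [[0.001,-0.0037,0],-9.9,0.45]
    - [[0.001,-0.0037,0],-9.9,0.45]
    - [[0.001,-0.0037,0],-9.9,0.45]
    - [[0.001,-0.0037,0],-9.9,0.45]
    - [[0.001,-0.0037,0],-9.9,0.45]
    - [[0.001,-0.0037,0],-9.7,0.45]
    - [[0,0,0],0,0.45]
    - [[0,0,0],0,0.45]

```text
clock: 28.85
tcp_pos: [573.4, -1.1, 201.7]
tool_rot: [0.794, -0.608, -0.0, 0.0]
ft_force: [-0.1, -0.1, -0.4]
opening: 38.3
grasp_force: 0.0
```

```bash
python3 - <<'E'
from h import *
ten(); o=env.get_obs(); seg(env.snapshot("wrist")[:,:,::-1].copy(),o,(120,300,190,320))
E
```

```text
t 28.85 tcp [573.4  -1.1 201.7] yawx -74.9 F [-0.14 -0.05 -0.45] M [-0.018  0.03   0.015] open 38.3 q [ 0.27  0.31  0.11 -0.   -1.37 -0.01]
r 65.2 ang -74.1 push resisting -0.15 radial 0.01
yel (10, array([561.8,  38.3]), 74.4, (np.float64(255.6), np.float64(270.0)))
grn (9, array([560.9, 110.6]), 164.8, (np.float64(237.8), np.float64(294.9)))
blu (716, array([567.8,  14.1]), 105.4, (np.float64(255.7), np.float64(221.5)))
```

>>> servo_tool:
  motion:
    - [[0,0,-0.05],0,0.45]
    - [[0,0,-0.05],0,0.45]
    - [[0,0,-0.002],0,0.45]
    - [[-0.0055,-0.0012,0],-5,0.45]
    - [[-0.0056,-0.0007,0],-5,0.45]
    - [[-0.0057,-0.0002,0],-5,0.45]
    - [[-0.0057,0.0002,0],-5,0.45]
    - [[-0.0056,0.0007,0],-5,0.45]
    - [[-0.0055,0.0012,0],-5,0.45]
    - [[-0.0054,0.0017,0],-5,0.45]
    - [[-0.0052,0.0022,0],-5,0.45]
    - [[0,0,0],0,0.45]
    - [[0,0,0],0,0.45]

```text
clock: 30.52
tcp_pos: [530.8, 2.9, 101.9]
tool_rot: [-0.538, 0.843, -0.001, 0.001]
ft_force: [1.5, -0.6, 0.8]
opening: 38.8
grasp_force: 0.7
```

```bash
python3 -c "
from h import *
ten()
arc(-115,-145,12)"
```

```text
t 30.52 tcp [530.8   2.9 101.9] yawx -114.9 F [ 1.54 -0.64  0.85] M [-0.18  -0.436  0.009] open 38.8 q [ 0.3   0.29 -0.18  0.   -1.09 -0.74]
r 63.6 ang -112.9 push resisting 1.67 radial -0.01
[[[-0.0025, 0.0013, 0], -2.5], [[-0.0025, 0.0014, 0], -2.5], [[-0.0024, 0.0015, 0], -2.5], [[-0.0024, 0.0016, 0], -2.5], [[-0.0023, 0.0017, 0], -2.5], [[-0.0022, 0.0018, 0], -2.5], [[-0.0021, 0.0019, 0], -2.5], [[-0.002, 0.002, 0], -2.5], [[-0.002, 0.002, 0], -2.5], [[-0.0019, 0.0021, 0], -2.5], [[-0.0018, 0.0022, 0], -2.5], [[-0.0017, 0.0023, 0], -2.5]]
```

Lower force here than on the first pass (1.7 N against 5.3 N); continue in steps.

>>> servo_tool:
  motion:
    - [[-0.0025,0.0013,0],-2.5,0.45]
    - [[-0.0025,0.0014,0],-2.5,0.45]
    - [[-0.0024,0.0015,0],-2.5,0.45]
    - [[-0.0024,0.0016,0],-2.5,0.45]
    - [[-0.0023,0.0017,0],-2.5,0.45]
    - [[0,0,0],0,0.45]
    - [[0,0,0],0,0.45]

```text
clock: 31.4
tcp_pos: [519.2, 9.4, 101.8]
tool_rot: [-0.443, 0.897, -0.001, 0.001]
ft_force: [2.5, -4.7, 1.8]
opening: 38.4
grasp_force: 2.4
```

```bash
python3 -c "
from h import *
ten()"
```

```text
t 31.4 tcp [519.2   9.4 101.8] yawx -127.4 F [ 2.47 -4.66  1.81] M [-1.465 -1.024  0.05 ] open 38.4 q [ 0.32  0.27 -0.21  0.   -1.08 -0.98]
r 63.5 ang -124.9 push resisting 4.69 radial 2.41
```

>>> servo_tool:
  motion:
    - [[-0.0022,0.0018,0],-2.5,0.45]
    - [[-0.0021,0.0019,0],-2.5,0.45]
    - [[-0.002,0.002,0],-2.5,0.45]
    - [[0,0,0],0,0.45]
    - [[0,0,0],0,0.45]

```text
clock: 32.02
tcp_pos: [512.9, 14.4, 101.9]
tool_rot: [-0.383, 0.924, -0.002, 0.001]
ft_force: [2.4, -7.3, 2.2]
opening: 38.4
grasp_force: 3.5
```

```bash
python3 - <<'E'
from h import *
ten(); o=env.get_obs(); w=env.snapshot("wrist")[:,:,::-1].copy(); cv2.imwrite("pics/w11.png",w); seg(w,o,(120,383,190,320))
E
```

```text
t 32.02 tcp [512.9  14.4 101.9] yawx -134.9 F [ 2.39 -7.28  2.25] M [-2.371 -1.139 -0.022] open 38.4 q [ 0.34  0.26 -0.23  0.   -1.08 -1.12]
r 63.5 ang -132.2 push resisting 6.66 radial 3.79
yel (1, array([513.1,  20.5]), 0.0, (np.float64(263.0), np.float64(325.0)))
blu (1985, array([526. ,  17.5]), 59.8, (np.float64(238.6), np.float64(287.5)))
```

>>> servo_tool:
  motion:
    - [[-0.002,0.002,0],-2.5,0.45]
    - [[-0.0019,0.0021,0],-2.5,0.45]
    - [[-0.0018,0.0022,0],-2.5,0.45]
    - [[0,0,0],0,0.45]
    - [[0,0,0],0,0.45]

```text
clock: 32.7
tcp_pos: [507.1, 20.2, 101.9]
tool_rot: [-0.322, 0.947, -0.002, 0.001]
ft_force: [3.7, -9.2, 2.4]
opening: 38.4
grasp_force: 4.5
```

```bash
cat >> h.py <<'E'
def tq():
    o=st(); m=R.from_quat(o['tool_rot']).as_matrix(); p=o['tcp_pos'][:2]-C; f=o['ft_force'][:2]
    # moment about axis, contact on the ccw finger's outer pad edge (tool +-y 19, radius ~75)
    x=m[:2,0]; n=np.array([-x[1],x[0]]); y=p@n+19; rc=np.sqrt(75**2-y*y)*x+y*n
    fm=np.array([o['moment'][1],-o['moment'][0]])  # shear from moment / lever arm
    f2=-fm/.312*1
    for g in(f,f2): print("F",g.round(2),"equiv N at 65:",round(float(rc[0]*g[1]-rc[1]*g[0])/65,2),"Ft",round(float(g@n),2))
E
python3 -c "
from h import *
tq()"
```

```text
t 32.7 tcp [507.1  20.2 101.9] yawx -142.4 F [ 3.72 -9.22  2.43] M [-3.047 -1.214 -0.006] open 38.4 q [ 0.35  0.25 -0.24  0.01 -1.08 -1.27]
F [ 3.72 -9.22] equiv N at 65: 9.64 Ft 9.57
F [ 3.89 -9.77] equiv N at 65: 10.16 Ft 10.11
```

>>> servo_tool:
  motion:
    - [[-0.0015,0.002,0],-2.2,0.45]
    - [[-0.0014,0.002,0],-2.2,0.45]
    - [[0,0,0],0,0.45]
    - [[0,0,0],0,0.45]
    - [[0,0,0],0,0.45]

```text
clock: 33.33
tcp_pos: [504.3, 23.7, 101.9]
tool_rot: [-0.286, 0.958, -0.003, 0.001]
ft_force: [3.6, -10.7, 1.5]
opening: 38.5
grasp_force: 5.5
```

```bash
python3 -c "
from h import *
tq()"
```

```text
t 33.33 tcp [504.3  23.7 101.9] yawx -146.8 F [  3.57 -10.71   1.54] M [-3.71  -1.469  0.013] open 38.5 q [ 0.36  0.24 -0.25  0.01 -1.08 -1.36]
F [  3.57 -10.71] equiv N at 65: 11.01 Ft 10.91
F [  4.71 -11.89] equiv N at 65: 12.89 Ft 12.53
```

>>> servo_tool:
  motion:
    - [[0.002,-0.0028,0],2,0.45]
    - [[0.002,-0.0028,0],2,0.45]
    - [[0.001,-0.0014,0],2,0.45]
    - [[0,0,0],0,0.55]
    - [[0,0,0],0,0.55]
    - [[0,0,0.04],0,0.55]
    - [[0,0,0.04],0,0.5]
    - [[0,0,0.024],0,0.45]
    - [[0.0115,0.0112,0],10.6,0.45]
    - [[0.0115,0.0112,0],10.6,0.45]
    - [[0.0115,0.0112,0],10.6,0.45]
    - [[0.0117,0.0112,0],10.6,0.45]
    - [[0,0,0],0,0.45]
    - [[0,0,0],0,0.45]

```text
clock: 35.08
tcp_pos: [553.3, 63.8, 204.3]
tool_rot: [-0.651, 0.759, 0.0, -0.0]
ft_force: [-0.4, -0.4, 0.2]
opening: 38.2
grasp_force: 0.0
```

```bash
python3 - <<'E'
from h import *
o=st(); w=env.snapshot("wrist")[:,:,::-1].copy(); cv2.imwrite("pics/w12.png",w); seg(w,o,(110,300,170,340)); bar(o,w)
h=cv2.cvtColor(w,cv2.COLOR_BGR2HSV); b=cv2.inRange(h,(0,0,0),(180,255,45))|cv2.inRange(h,(22,120,80),(35,255,255))
for r in range(180,265,6):
    u=np.nonzero(b[r,220:290])[0]+220
    if len(u):print(r,u.min(),u.max(),len(u),end="; ")
E
```

```text
t 35.08 tcp [553.3  63.8 204.3] yawx -98.7 F [-0.38 -0.37  0.18] M [-0.039 -0.02   0.005] open 38.2 q [ 0.4   0.28  0.07 -0.   -1.36 -0.55]
yel (176, array([553.9,  72.9]), 97.3, (np.float64(254.8), np.float64(230.0)))
blu (889, array([524.4,  24.6]), 52.3, (np.float64(283.4), np.float64(148.7)))
bar [240 191  27  54 896] (896, array([553.7,  62.4]), 92.9, (np.float64(252.7), np.float64(216.0)))
180 263 263 1; 192 241 256 16; 198 240 257 18; 204 241 259 19; 210 243 260 18; 216 244 261 18; 222 246 263 18; 228 247 264 17; 234 249 264 16; 240 250 264 14;
```

>>> servo_tool:
  motion:
    - [[-0.0127,-0.0177,0],-9.4,0.45]
    - [[-0.0127,-0.0177,0],-9.4,0.45]
    - [[-0.0126,-0.0176,0],-9.5,0.45]
    - [[0,0,0],0,0.45]
    - [[0,0,-0.05],0,0.45]
    - [[0,0,-0.05],0,0.45]
    - [[0,0,-0.005],0,0.45]
    - [[0.0047,-0.0032,0],5,0.45]
    - [[0.0049,-0.0028,0],5,0.45]
    - [[0.0052,-0.0024,0],5,0.45]
    - [[0.0053,-0.0019,0],5,0.45]
    - [[0.0055,-0.0014,0],5,0.45]
    - [[0.0056,-0.0009,0],5,0.45]
    - [[0.0057,-0.0004,0],5,0.45]
    - [[0.0057,0,0],5,0.45]
    - [[0.0056,0.0005,0],5,0.45]
    - [[0.0056,0.001,0],5,0.45]
    - [[0.0055,0.0015,0],5,0.45]
    - [[0.0053,0.002,0],5,0.45]
    - [[0.005,0.0025,0],5,0.45]

```text
clock: 37.62
tcp_pos: [586.3, 5.8, 101.6]
tool_rot: [0.859, -0.512, 0.001, -0.001]
ft_force: [-2.7, 0.6, -0.5]
opening: 38.4
grasp_force: 0.6
```

>>> servo_tool:
  motion:
    - [[0,0,0],0,0.45]
    - [[-0.008,-0.0035,0],0,0.45]
    - [[0,0,0.05],0,0.45]
    - [[0,0,0.05],0,0.45]
    - [[0,0,0],0,0.45]

```text
clock: 38.25
tcp_pos: [579.3, 1.8, 205.0]
tool_rot: [0.858, -0.514, 0.004, -0.003]
ft_force: [1.5, 0.3, -1.3]
opening: 38.5
grasp_force: 0.0
```

```bash
python3 - <<'E'
from h import *
ten(); o=env.get_obs(); seg(env.snapshot("wrist")[:,:,::-1].copy(),o,(120,300,190,320))
E
```

```text
t 38.25 tcp [579.3   1.8 205. ] yawx -61.9 F [ 1.55  0.26 -1.3 ] M [ 0.022 -0.034  0.011] open 38.5 q [ 0.27  0.31  0.12  0.   -1.37  0.22]
r 64.3 ang -68.3 push resisting 1.53 radial 0.33
yel (29, array([560.7,  58. ]), 109.8, (np.float64(241.7), np.float64(286.9)))
grn (24, array([560.1, 109.5]), 163.5, (np.float64(223.0), np.float64(287.7)))
blu (733, array([570.5,  15. ]), 108.3, (np.float64(257.1), np.float64(219.8)))
```

>>> servo_tool:
  motion:
    - [[-0.0078,0.0199,0],-8.4,0.45]
    - [[-0.0078,0.0199,0],-8.4,0.45]
    - [[-0.0079,0.0199,0],-8.3,0.45]
    - [[0,0,-0.034],0,0.45]
    - [[0,0,-0.034],0,0.45]
    - [[0,0,0],0,0.3]
    - [[0,0,0],0,0]
    - [[0,0,0],0,0]
    - [[0,0,0],0,0]
    - [[0,0,0],-3.5,0]
    - [[0,0,0],-3.5,0]
    - [[0,0,0],-3.5,0]
    - [[0,0,0],0,0]
    - [[0,0,0],0,0]

```text
clock: 40.05
tcp_pos: [554.8, 61.7, 131.7]
tool_rot: [-0.659, 0.752, -0.0, 0.001]
ft_force: [5.4, -1.3, -10.7]
opening: 13.2
grasp_force: 58.8
```

>>> servo_tool:
  motion:
    - [[0,0,0],0,0.45]
    - [[0,0,0],0,0.45]
    - [[0,0,0],0,0.45]
    - [[0,0,0.034],0,0.45]
    - [[0,0,0.034],0,0.45]
    - [[0,0,0],0,0.45]

```text
clock: 40.8
tcp_pos: [555.4, 62.0, 203.0]
tool_rot: [-0.66, 0.751, -0.002, 0.003]
ft_force: [-0.5, -0.1, -1.0]
opening: 38.5
grasp_force: 0.0
```

```bash
python3 - <<'E'
from h import *
o=st(); w=env.snapshot("wrist")[:,:,::-1].copy(); cv2.imwrite("pics/w13.png",w); seg(w,o,(110,300,170,340)); bar(o,w)
E
```

```text
t 40.8 tcp [555.4  62.  203. ] yawx -97.4 F [-0.54 -0.09 -0.95] M [ 0.016  0.004 -0.017] open 38.5 q [ 0.39  0.28  0.07  0.   -1.35 -0.52]
yel (175, array([555.5,  72.8]), 82.7, (np.float64(256.0), np.float64(232.9)))
blu (896, array([568.5,  16.6]), 107.4, (np.float64(229.6), np.float64(148.4)))
bar [248 191  17  56 888] (888, array([553.8,  61.8]), 83.2, (np.float64(256.3), np.float64(217.9)))
```

>>> servo_tool:
  motion:
    - [[0.006,-0.021,0],7.8,0.45]
    - [[0.006,-0.021,0],7.8,0.45]
    - [[0.006,-0.021,0],7.4,0.45]
    - [[0,0,0],0,0.45]
    - [[0,0,-0.05],0,0.45]
    - [[0,0,-0.05],0,0.45]
    - [[0,0,-0.002],0,0.45]
    - [[-0.0055,-0.0012,0],-5,0.45]
    - [[-0.0056,-0.0007,0],-5,0.45]
    - [[-0.0057,-0.0002,0],-5,0.45]
    - [[-0.0057,0.0002,0],-5,0.45]
    - [[-0.0056,0.0007,0],-5,0.45]
    - [[-0.0055,0.0012,0],-5,0.45]
    - [[-0.0054,0.0017,0],-5,0.45]
    - [[-0.0052,0.0022,0],-5,0.45]
    - [[-0.0025,0.0013,0],-2.5,0.45]
    - [[-0.0025,0.0014,0],-2.5,0.45]
    - [[0,0,0],0,0.45]
    - [[0,0,0],0,0.45]

```text
clock: 43.22
tcp_pos: [524.7, 5.1, 99.9]
tool_rot: [-0.504, 0.864, -0.002, 0.002]
ft_force: [3.3, -2.9, -0.0]
opening: 38.1
grasp_force: 2.4
```

```bash
python3 -c "
from h import *
ten();tq()"
```

```text
t 43.23 tcp [524.7   5.1  99.9] yawx -119.4 F [ 3.35 -2.89 -0.  ] M [-1.303 -1.22   0.054] open 38.1 q [ 0.31  0.28 -0.2   0.   -1.08 -0.83]
r 64.2 ang -118.6 push resisting 4.33 radial 0.94
t 43.23 tcp [524.7   5.1  99.9] yawx -119.4 F [ 3.35 -2.89 -0.  ] M [-1.303 -1.22   0.054] open 38.1 q [ 0.31  0.28 -0.2   0.   -1.08 -0.83]
F [ 3.35 -2.89] equiv N at 65: 4.56 Ft 4.34
F [ 3.91 -4.18] equiv N at 65: 5.55 Ft 5.46
```

~5 N; advance 12.5°.

>>> servo_tool:
  motion:
    - [[-0.0024,0.0015,0],-2.5,0.45]
    - [[-0.0024,0.0016,0],-2.5,0.45]
    - [[-0.0023,0.0017,0],-2.5,0.45]
    - [[-0.0022,0.0018,0],-2.5,0.45]
    - [[-0.0021,0.0019,0],-2.5,0.45]
    - [[0,0,0],0,0.45]
    - [[0,0,0],0,0.45]

```text
clock: 44.1
tcp_pos: [513.5, 12.8, 100.0]
tool_rot: [-0.407, 0.913, -0.002, 0.002]
ft_force: [4.0, -6.9, -1.4]
opening: 38.1
grasp_force: 3.9
```

```bash
python3 -c "
from h import *
ten();tq()"
```

```text
t 44.1 tcp [513.5  12.8 100. ] yawx -131.9 F [ 4.01 -6.87 -1.37] M [-2.348 -1.528 -0.008] open 38.1 q [ 0.33  0.26 -0.23  0.   -1.07 -1.07]
r 64.3 ang -130.8 push resisting 7.52 radial 2.59
t 44.1 tcp [513.5  12.8 100. ] yawx -131.9 F [ 4.01 -6.87 -1.37] M [-2.348 -1.528 -0.008] open 38.1 q [ 0.33  0.26 -0.23  0.   -1.07 -1.07]
F [ 4.01 -6.87] equiv N at 65: 7.65 Ft 7.57
F [ 4.9  -7.52] equiv N at 65: 8.91 Ft 8.67
```

>>> servo_tool:
  motion:
    - [[-0.002,0.002,0],-2.5,0.45]
    - [[-0.002,0.002,0],-2.5,0.45]
    - [[-0.0019,0.0021,0],-2.5,0.45]
    - [[0,0,0],0,0.45]
    - [[0,0,0],0,0.45]

```text
clock: 44.72
tcp_pos: [507.8, 18.3, 100.1]
tool_rot: [-0.347, 0.938, -0.002, 0.002]
ft_force: [5.9, -9.0, -1.9]
opening: 38.6
grasp_force: 5.4
```

```bash
python3 -c "
from h import *
ten();tq()"
```

```text
t 44.73 tcp [507.8  18.3 100.1] yawx -139.4 F [ 5.95 -9.01 -1.94] M [-3.212 -1.903 -0.024] open 38.6 q [ 0.35  0.25 -0.25  0.01 -1.07 -1.21]
r 64.3 ang -137.8 push resisting 10.67 radial 1.64
t 44.73 tcp [507.8  18.3 100.1] yawx -139.4 F [ 5.95 -9.01 -1.94] M [-3.212 -1.903 -0.024] open 38.6 q [ 0.35  0.25 -0.25  0.01 -1.07 -1.21]
F [ 5.95 -9.01] equiv N at 65: 11.44 Ft 10.71
F [  6.1  -10.29] equiv N at 65: 12.41 Ft 11.79
```

>>> servo_tool:
  motion:
    - [[0.002,-0.0028,0],2,0.45]
    - [[0.002,-0.0028,0],2,0.45]
    - [[0.001,-0.0014,0],2,0.45]
    - [[0,0,0],0,0.55]
    - [[0,0,0],0,0.55]
    - [[0,0,0.04],0,0.55]
    - [[0,0,0.04],0,0.5]
    - [[0,0,0.024],0,0.45]
    - [[0.0109,0.0125,0],9,0.45]
    - [[0.0109,0.0125,0],9,0.45]
    - [[0.0109,0.0125,0],9,0.45]
    - [[0.0109,0.0125,0],9,0.45]
    - [[0,0,0],0,0.45]
    - [[0,0,0],0,0.45]

```text
clock: 46.48
tcp_pos: [553.5, 62.7, 201.4]
tool_rot: [-0.659, 0.752, 0.0, -0.0]
ft_force: [0.0, -0.5, 0.4]
opening: 38.4
grasp_force: 0.0
```

```bash
python3 - <<'E'
from h import *
o=st(); w=env.snapshot("wrist")[:,:,::-1].copy(); cv2.imwrite("pics/w14.png",w); seg(w,o,(110,300,170,340)); bar(o,w)
E
```

```text
t 46.48 tcp [553.5  62.7 201.4] yawx -97.6 F [ 0.01 -0.48  0.42] M [-0.016 -0.004  0.007] open 38.4 q [ 0.39  0.28  0.07  0.   -1.36 -0.53]
yel (184, array([555.4,  72.8]), 91.6, (np.float64(252.9), np.float64(233.3)))
blu (900, array([528.4,  21.9]), 58.2, (np.float64(279.5), np.float64(148.2)))
bar [244 191  18  57 906] (906, array([553.9,  61.9]), 83.9, (np.float64(252.9), np.float64(218.3)))
```

```bash
python3 -c "
from station import env
print(env.sign_off())"
```

```text
the job is handed in; nothing more can be done
None
```

The job is handed in at about 46.5 s of 58: the lock ring was loosened, the knob's pointer is within about 3° of the green mark by wrist camera, and the ring is retightened with roughly 11–12 N at the lever end. I misread the knob angle after the first tightening, so I loosened and retightened twice more. The gripper is clear, and I did not re-check the dish, cups and holder or see the judge's verdict.

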